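# Swing the bench magnifier over the bowl and clamp its arm

### The arm

A 6-joint arm with a two-finger parallel gripper is mounted at the origin on the work surface. World frame = base frame: x ahead of the robot, y to its left, z up, the work surface at z = 0. Lengths are in m, angles in rad, forces in N, time in s.
With the tool pointing down it reaches from about 0.4 to 0.825 m from the base axis. Payload 7 kg.
Tool frame: the origin (TCP) lies where the fingers leave the gripper's body, on its centre line; the fingertips stand 73 mm ahead of it and the grasp point (between the pads) lies 54 mm ahead of it; z points along the fingers, y is the line along which they close (so a half turn about z gives the same grasp; the last joint's range is limited). The gripper opens to 85 mm and grips with 20 to 120 N. Pads are 22 mm wide; open, the fingers measure 114 mm over their backs; the gripper's body (76 mm by 85 mm) begins 54 mm behind the grasp point. The pads swing forward as they close: fully open they stand 13 mm farther back than shut.
Start: joints at [-0.916, 0.359, 0.012, 0, -1.224, -0.288], TCP at [0.242, -0.63, 0.304] pointing down, gripper open.
Joint ranges: [-3.07, 3.07], [-1.43, 2.12], [-1.02, 1.25], [-3.03, 1.67], [-3.05, -0], [-3.03, 3.03]. Speed limits (rad/s): [2.39, 2.39, 3.01, 3.14, 3.14, 3.14].

### API

Orientations are given as a rotation vector (axis times angle).
In Python, from rig import arm gives the robot as it stands. The module is installed in compiled form; this text tells all that it offers.
- The arm moves only by the tool drive_tool, never from a script. Its arguments are lists of equal length, an entry for each row: "dr": the turn, a rotation vector about the tool's x, y, z in rad, a list of three; "xyz": the shift along the tool's x, y, z in m, a list of three; "jaw": the finger opening in m, from 0 to 0.0854. In form: {"dr": [[ax, ay, az], ...], "xyz": [[x, y, z], ...], "jaw": [jaw, ...]}. A call has 1 to 12 rows; each row shifts and turns the commanded pose from where the row before left it, along the tool's axes as they then stand; what a row does not reach is not made up. A row lasts 1/8 s, in which the tool goes at most 62.5 mm and 10.7 degrees, less where a joint would pass 70% of its speed; a pose out of reach is approached as far as the arm can. A call is refused whole if a number of a shift passes 0.0625 or a number of a turn 0.188, either way. A call with a gripper value outside its range is refused whole. The fingers move at their own pace and stop on an object; "newtons" is the grip in N (left out, the last holds). Time passes only in rows, so rows that do not move let the fingers close. It gives the time, the measured TCP pose, the force, the opening and the grip force at its end, in the units of the state.
- arm.read_state(): the state, without advancing time (a new reading comes with each control period).
- arm.capture(name): name is "scene" or "top" or "wrist"; returns the picture (400x640x3 uint8, red, green, blue); there is no depth.
- arm.camera_info(name): a dict with "intrinsics" (3x3 intrinsics, pixels), "k1" (the pictures are not rectified: a ray, as slopes to the right and down, at radius r is drawn at 1 + k1 r^2 times it, then the intrinsics apply), "rvec" (rotation vector, rad) and "tvec" (3), from world to camera coordinates, as OpenCV has them. Camera axes: x right, y down, z forward; pixel columns grow to the right and rows downward; lengths in m; the calibration is good to about 2 mm. A picture is of the moment at which its call begins: read the wrist's pose just before it. camera_info takes no time and is no camera call; for the wrist camera it gives the pose at the moment of the call.
- arm.finish_job(): hands the job in; it is judged then, once.
The state is a dict: "time_s": time; "q": joint angles; "joint_vel": joint speeds; "joint_efforts": joint torques, N m; "tcp_pos": TCP position; "tcp_rot": TCP orientation; "force": force on the tool from outside, world axes, zero at the start; "ft_torque": the same for the moment, N m; "grip_width": finger opening in m; "grip_force": force on a finger pad.
Only numpy, scipy, OpenCV 4.12 (cv2) and the standard library are available. Lean on these libraries where they do the work, as an engineer would, in place of code of your own. Each camera call takes 0.05 s, during which the arm holds its last target. There are 200 camera calls.

### The job

The shallow open bowl is next to be examined. Push the arm of the bench magnifier round until the lens is centred over the bowl and leave it standing there; then push the clamping lever on top of the magnifier's column clockwise (seen from above) as far as it goes, so that the arm is clamped. Push gently and grip nothing, keep off the lens glass, and leave the pots and everything else on the bench where they stand.

Things in the scene. Friction and masses are not known exactly. Their poses are not given: they have to be found in the camera images.
- boom (a joint): Swing arm of the bench magnifier: turns level about the upright column; rad, grows anticlockwise seen from above, at 0 it points along the stand's own -y; stops at -1.2 and 0.9. Stiff: about 0.5 N m (3.5 N at 0.14 m from the column) moves it, and it stays where it is left. Tightening the lever does not make it stiffer to a push.
- boom_middle (a point): On the arm's centre line, 120 mm from boom_pivot, height 242 mm. The arm is a level round steel tube 20 mm in diameter, bare between 30 and 185 mm from the column's axis: push here. Then comes a black block to 219 mm (26 mm wide; a small knob stands 12 mm out of one side), then the lens ring.
- boom_pivot (a point): Where the column's axis meets the arm's centre line, height 242 mm. Around it a black hub, 54 mm in diameter, from height 222 to 260 mm.
- lens_centre (a point): Centre of the magnifier's lens, 280 mm from boom_pivot along the arm, height 242 mm. The lens sits in a black ring, outer diameter 142 mm, 16 mm high.
- lens: The lens glass, 122 mm across, in the ring; origin at its centre. Not to be touched; the arm's tube and the ring may be.
- lever (a joint): Clamping lever on top of the column; rad, 0 slack, grows clockwise seen from above, hard stop at 1.4; counts as tight from 1.2. Friction about 0.10 N m (2 N at 50 mm out); stays where it is left, does not turn with the arm. At 0 it points along the stand's -x turned 0.26 rad anticlockwise; turning to the stop takes it towards the stand's +y.
- lever_pivot (a point): On the column's axis at the lever's height, 286 mm.
- lever_end (a point): Centre of the 20 mm ball at the lever's end, 80 mm from the column's axis, height 290 mm. The handle is a black round bar 15 mm in diameter, rising from the axis to this ball; its centre line is at height 287 mm at 55 mm out. It stands clear above the arm and its hub.
- stand: Fixed stand of the magnifier: grey base plate 160 x 200 mm, 22 mm high, with a steel column 25 mm in diameter at its centre. Origin: underside of the base on the column's axis; z up.
- bowl: The shallow open terracotta bowl, mouth 104 mm in diameter, 46 mm high; origin at the centre of its underside. It stands loose under the arc that the lens sweeps (up to 13 mm off that arc), with one of the two other pots on each of the two other places on the arc.
- stirrup_bottle: Closed terracotta bottle with a stirrup-shaped tube and spout on top, 100 mm in diameter, 152 mm high; origin at the centre of its underside. Loose, leave alone.
- squash_jar: Ribbed terracotta jar like a squash with a short neck, about 96 mm in diameter, 88 mm high; origin at the centre of its underside. Loose, leave alone.
- cork_ring: Empty cork support ring, 90 mm in diameter, 22 mm high; origin under its centre. Loose, leave alone.
- swab_jar: Small clear jar with a steel lid, 60 mm in diameter, 75 mm high; origin under its centre. Loose, leave alone.
- soft_brush: Brush lying flat, 170 mm long; origin under its middle. Loose, leave alone.
- calliper: Steel calliper lying flat, 150 mm long, 15 mm high; origin under the beam's middle. Loose, leave alone.
Mind the look-alikes: they are no part of the job. Leave any blue look-alike of the bowl alone.

How it is judged:
On the way, in this order (a step that is already met when the one before it is completed fails the run):
1. the lens stands still, centred over the bowl (horizontal distance between lens_centre and bowl below 0.025 m and velocity of joint boom between -0.03 and 0.03 rad/s), for 0.3 s.
2. then the clamping lever is turned clockwise until it is tight (value of joint lever above 1.2 rad), for 0.2 s.
At the end, for the whole second after the job is handed in: Seen from above the lens centre is within 25 mm of the bowl's centre, the arm is at rest, the clamping lever is turned to at least 1.2 of its 1.4 rad, and pots and bench things are within 10 mm of where they stood (all of step 1 and value of joint lever above 1.2 rad and distance of each of bowl, stirrup_bottle, squash_jar, cork_ring, swab_jar, soft_brush, calliper from where it was at the start of the episode below 0.01 m); the robot touches nothing.
It fails at once if a pot is moved more than 10 mm or lifted (distance of any of bowl, stirrup_bottle, squash_jar from where it was at the start of the episode above 0.01 m).
It fails at once if a bench thing is moved more than 10 mm or lifted (distance of any of cork_ring, swab_jar, soft_brush, calliper from where it was at the start of the episode above 0.01 m).
It fails at once if the fingers press on the lens glass (contact force between the fingers and lens above 0.5 N).
It fails at once if the arm is gripped or shoved with more than 30 N (contact force between the fingers and boom above 30 N).
It fails at once if the lever is gripped or forced with more than 40 N (contact force between the fingers and lever above 40 N).
It also fails if it takes over 64 s, if anything falls off the work surface, if the arm or the gripper's body presses on something with over 40 N, if the wrist force passes 120 N, or if a joint passes its speed limit or range.

## Working session

There is one attempt and no reset: what is moved stays moved. The work goes in short steps, Python scripts to look and compute and a tool call to move; the robot and the scene stay as the last step left them, time stands still between calls to the robot, and variables do not carry over. Pictures are saved under pics/ and viewed, at most 12 in all, crops included, and the job is handed in when it is done.

Besides the shell and the picture viewer there is one more tool, called after "Request:" by a JSON object that holds its "method" and its "body". drive_tool: Moves the arm, as the interface text tells. Its arguments: {"type":"object","properties":{"dr":{"type":"array","items":{"type":"array","items":{"type":"number"}}},"xyz":{"type":"array","items":{"type":"array","items":{"type":"number"}}},"jaw":{"type":"array","items":{"type":"number"}},"newtons":{"type":"number"}},"required":["dr","xyz","jaw"]}

```bash
mkdir -p pics; cat > h.py <<'E'
import numpy as np, cv2
from rig import arm
def cam(n):
    i=arm.camera_info(n); R=cv2.Rodrigues(np.array(i["rvec"],float))[0]; return np.array(i["intrinsics"],float),float(i["k1"]),R,np.array(i["tvec"],float).ravel()
def ray(n,uv):
    K,k1,R,t=cam(n); d=np.linalg.solve(K,[uv[0],uv[1],1])[:2]; s=d.copy()
    for _ in range(30): s=d/(1+k1*(s@s))
    return -R.T@t, R.T@np.array([s[0],s[1],1])
def plane(n,uv,z):
    o,d=ray(n,uv); return o+d*(z-o[2])/d[2]
def proj(n,p):
    K,k1,R,t=cam(n); c=R@np.array(p,float)+t; s=c[:2]/c[2]; s=s*(1+k1*(s@s)); return (K@[s[0],s[1],1])[:2]
def snap(n,f):
    im=arm.capture(n); cv2.imwrite('pics/'+f,im[:,:,::-1]); return im
E
python3 - <<'E'
from h import *
snap("top","top.png");snap("scene","scene.png")
for n in("top","scene"):
    K,k,R,t=cam(n);print(n,K[0,0],k,-R.T@t,R[2])
print(arm.read_state())
E
```

```text
top 430.9506470093911 -0.03500491078402204 [ 0.387995   -0.01481044  1.1231496 ] [ 0.18105796 -0.01145391 -0.98340573]
scene 467.0375568474337 -0.04854074391658517 [1.17432986 0.48876115 0.94357677] [-0.57382683 -0.45712765 -0.6795271 ]
{'time_s': 0.1, 'q': array([-9.15892315e-01,  3.59322055e-01,  1.11263509e-02, -3.08537144e-04,
       -1.22413388e+00, -2.88097942e-01]), 'joint_vel': array([-3.46246296e-05, -3.27455556e-03,  3.09001087e-03,  9.42811704e-04,
       -1.12115973e-04, -1.47565298e-03]), 'joint_efforts': array([-3.36832672e-03, -5.84763980e+01,  2.94111228e+01,  6.95434302e+00,
       -3.04712979e-03, -1.81670981e-05]), 'tcp_pos': array([ 0.24193346, -0.62978549,  0.30304241]), 'tcp_rot': array([ 5.72710674e-01, -3.08850280e+00, -2.35229819e-03]), 'force': array([-0.49342899,  0.34375322, -0.35169895]), 'ft_torque': array([ 0.02992016,  0.04155903, -0.01031842]), 'grip_force': 0.0, 'grip_width': 0.08510493808651509}
```

View pics/top.png

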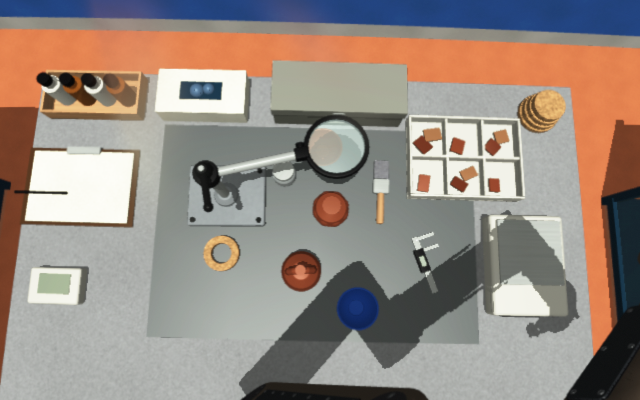

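View pics/scene.png

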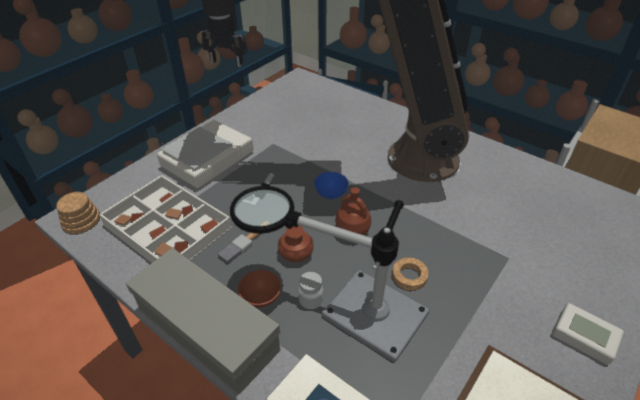

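Top: hub (205,172), lens (336,147), lever pointing down to (208,208); squash jar (330,208), stirrup bottle (300,270), blue bowl (357,308). Scene: open terracotta bowl (260,288), lens (262,208), hub (384,245), lever ball (399,205).
Candidates for the bowl: the terracotta bowl at scene (260,288) is open and shallow; squash jar (295,243) has a neck; stirrup bottle (353,215) is closed; the blue one (332,184) is the decoy. I choose (260,288) and check it in a crop.

```bash
python3 - <<'E'
from h import *
a=cv2.imread('pics/scene.png');b=cv2.imread('pics/top.png')
c=cv2.resize(a[230:330,200:360],None,fx=5,fy=5,interpolation=2)[:500,:800]
cv2.imwrite('pics/c1.png',c)
d=cv2.resize(b[100:240,180:380],None,fx=4,fy=4,interpolation=2);cv2.imwrite('pics/c2.png',d)
# red mask in scene
h=cv2.cvtColor(a,cv2.COLOR_BGR2HSV);m=((h[...,0]<12)|(h[...,0]>172))&(h[...,1]>100);m=m.astype('uint8')
n,l,s,ce=cv2.connectedComponentsWithStats(m)
for i in range(1,n):
    if s[i,4]>300 and s[i,1]>160: print(s[i],ce[i])
print('lens top',plane("top",(336,147),.242),'scene',plane("scene",(262,208),.242))
print('hub',plane("top",(205,172),.26),plane("scene",(384,245),.26))
print('colbase',plane("top",(224,195),.03))
print('bowl',plane("scene",(260,286),.046))
for uv in((193,218),(260,218)):print('bolt',plane("top",uv,.022))
for uv in((188,226),(265,226),(265,172)):print('corner',plane("top",uv,.022))
print('jar',plane("top",(330,205),.07),'bottle',plane("top",(300,270),.1),'ring',plane("top",(221,253),.02),'ball',plane("top",(208,208),.29),plane("scene",(399,205),.29))
E
```

```text
[ 336  187   35   47 1037] [353.52459016 213.45419479]
[    0   218   230   182 21619] [ 75.08131736 334.7884731 ]
[279 226  34  36 929] [295.18945102 244.13347686]
[ 238  270   43   38 1187] [259.32603201 287.67481045]
lens top [ 0.66956521 -0.06504119  0.242     ] scene [ 0.67251654 -0.06767296  0.242     ]
hub [0.60253836 0.20494243 0.26      ] [0.61535597 0.20775938 0.26      ]
colbase [0.59997869 0.21009144 0.03      ]
bowl [ 0.73190852 -0.04194268  0.046     ]
bolt [0.53904379 0.28781248 0.022     ]
bolt [0.54371605 0.11532007 0.022     ]
corner [0.51798771 0.29911252 0.022     ]
corner [0.52333365 0.10151679 0.022     ]
corner [0.66600735 0.10802131 0.022     ]
jar [ 0.57411165 -0.06227459  0.07      ] bottle [0.4120732  0.00663461 0.1       ] ring [0.45149765 0.21046867 0.02      ] ball [0.52280734 0.18627655 0.29      ] [0.52811794 0.18545577 0.29      ]
```

View pics/c1.png

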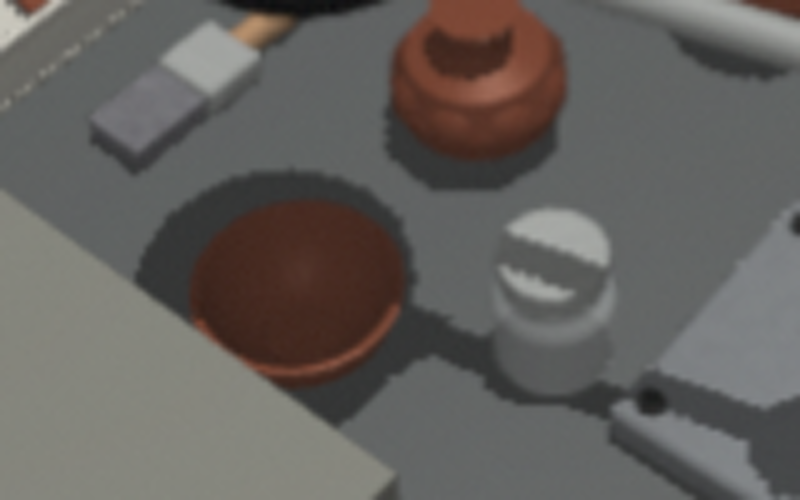

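View pics/c2.png

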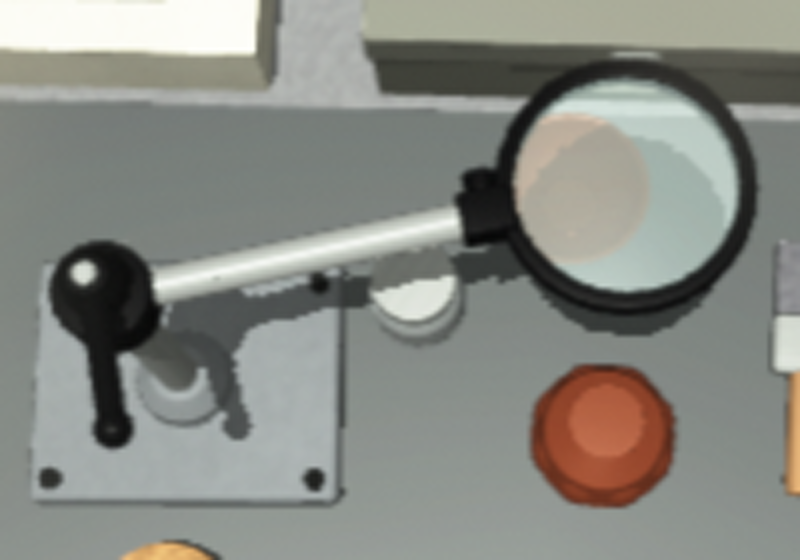

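The crop confirms the bowl: open and shallow, terracotta, mouth centre at scene ≈(259.6,288), seen through the lens in the top view at ≈(324.5,147). The swab jar stands under the tube, at top ≈(284,171).

```bash
cat >> h.py <<'E'
def tooldelta(goal):
    s=arm.read_state(); R=cv2.Rodrigues(s["tcp_rot"])[0]; return R.T@(np.array(goal)-s["tcp_pos"])
E
python3 - <<'E'
from h import *
col=np.array([.602,.207]) 
print('col lever', plane("top",(180+102/4,100+288/4),.280))
L=plane("top",(336.75,146.25),.246)[:2]
B1=plane("top",(324.5,147),.046)[:2];B2=plane("scene",(259.6,288),.046)[:2]
b=lambda p:np.arctan2(p[0]-col[0],col[1]-p[1])
for n,p in dict(L=L,B1=B1,B2=B2).items(): print(n,p,b(p),np.linalg.norm(p-col))
for d in([1,0,0],[0,1,0]): print(cv2.Rodrigues(arm.read_state()["tcp_rot"])[0].T@d)
A=b(L)
for off in(.06,):
    g=col+.14*np.array([np.sin(A),-np.cos(A)])-off*np.array([np.cos(A),np.sin(A)]); print('pre',g,tooldelta([*g,.300]))
E
```

```text
col lever [0.59759438 0.19884463 0.28      ]
L [ 0.66999361 -0.06638087] 0.24376779571671892 0.2817094769234109
B1 [ 0.73130902 -0.04624386] 0.47210008023488353 0.2843470990913752
B2 [ 0.73676231 -0.03865655] 0.5017524555703428 0.28019282799208844
[-9.33515177e-01 -3.58537193e-01 -7.03723674e-04]
[-0.35853785  0.93351415  0.00139277]
pre [0.57756437 0.05665739] [-0.55943278  0.52046326  0.00376227]
```

Request:
{"method": "drive_tool", "body": {"dr": [[0,0,0],[0,0,0],[0,0,0],[0,0,0],[0,0,0],[0,0,0],[0,0,0],[0,0,0],[0,0,0],[0,0,0],[0,0,0],[0,0,0]], "xyz": [[-0.02,0.02,0],[-0.04,0.038,0],[-0.044,0.041,0],[-0.044,0.041,0],[-0.044,0.041,0],[-0.044,0.041,0],[-0.044,0.041,0],[-0.044,0.041,0],[-0.044,0.041,0],[-0.044,0.041,0],[-0.044,0.041,0],[-0.02,0.02,0]], "jaw": [0,0,0,0,0,0,0,0,0,0,0,0], "newtons": 20}}

```text
time_s: 1.6
tcp_pos: [0.5269, -0.0394, 0.3035]
tcp_rot: [0.576, -3.088, -0.0]
force: [1.0, 0.0, -0.4]
grip_width: -0.0002
grip_force: 0.0
```

```bash
python3 - <<'E'
from h import *
s=arm.read_state();print(s['time_s'],s['tcp_pos'],s['tcp_rot'],s['force'],s['grip_width'],tooldelta([.578,.057,.3]))
E
```

```text
1.6 [ 0.52686944 -0.03943802  0.30352294] [ 5.76292869e-01 -3.08783001e+00 -2.02218797e-04] [ 0.97204234  0.01168885 -0.39723626] -0.00021618457185608662 [-0.08247543  0.07150219  0.00350368]
```

Request:
{"method": "drive_tool", "body": {"dr": [[0,0,0],[0,0,0],[0,0,0],[0,0,0],[0,0,0]], "xyz": [[-0.01,0.02,0.004],[-0.025,0.025,0.004],[-0.025,0.025,0.003],[-0.015,0,0],[0,0,0]], "jaw": [0,0,0,0,0]}}

```text
time_s: 2.22
tcp_pos: [0.5715, 0.0503, 0.2923]
tcp_rot: [0.573, -3.088, 0.001]
force: [-0.3, 0.1, 0.5]
grip_width: -0.0
grip_force: 0.0
```

```bash
python3 - <<'E'
from h import *
s=arm.read_state();print(s['time_s'],s['tcp_pos'],s['force'])
snap("top","t2.png")
E
```

```text
2.225 [0.57151299 0.05028152 0.29225183] [-0.28774266  0.07441777  0.52868143]
```

View pics/t2.png

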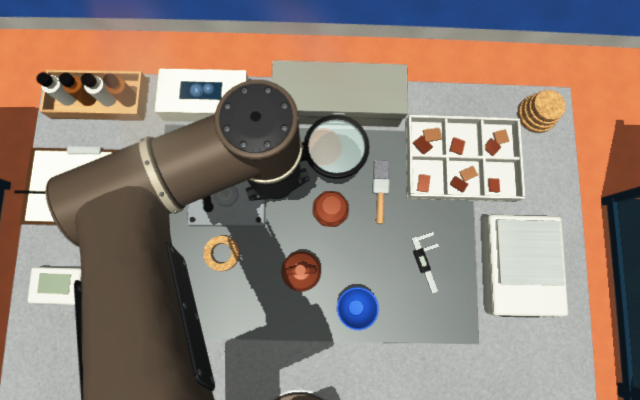

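Request:
{"method": "drive_tool", "body": {"dr": [[0,0,0],[0,0,0],[0,0,0],[0,0,0],[0,0,0],[0,0,0],[0,0,0],[0,0,0],[0,0,0]], "xyz": [[-0.01,0,0],[-0.01,0,0],[-0.008,0,0],[-0.006,0,0],[-0.006,0,0],[-0.006,0,0],[-0.006,0,0],[-0.004,0,0],[0,0,0]], "jaw": [0,0,0,0,0,0,0,0,0]}}

```text
time_s: 3.4
tcp_pos: [0.6234, 0.0701, 0.2927]
tcp_rot: [0.573, -3.089, 0.0]
force: [-1.6, -1.5, 0.3]
grip_width: -0.0001
grip_force: 0.9
```

```bash
cat > lens.py <<'E'
import sys
from h import *
s=arm.read_state();print(s['time_s'],s['tcp_pos'],s['force'])
col=np.array([.601,.205]); B=np.array([.734,-.0425])
def lens(n):
    im=arm.capture(n); cv2.imwrite('pics/%s_%s.png'%(n,sys.argv[1]),im[:,:,::-1])
    g=im.max(2); m=(g<45).astype('uint8')
    # hole of black ring: light region enclosed
    cs,h=cv2.findContours(m,cv2.RETR_CCOMP,cv2.CHAIN_APPROX_NONE)
    out=[]
    for c,hh in zip(cs,h[0]):
        if hh[3]>=0 and len(c)>=5:
            a=cv2.contourArea(c)
            if 800<a<6000:
                e=cv2.fitEllipse(c); p=plane(n,e[0],.246)[:2]
                out.append((a,np.round(e[0],1),np.round(p,4),'ang',round(np.arctan2(p[0]-col[0],col[1]-p[1]),3),'to bowl',np.round(p-B,4)))
    print(n,*out,sep='\n ')
lens('top');lens('scene')
E
python3 lens.py a
```

```text
3.4 [0.62337189 0.07008991 0.2927165 ] [-1.63833271 -1.47581381  0.30565973]
top
scene
 (1794.5, array([258.3, 211.9]), array([ 0.6893, -0.0624]), 'ang', np.float64(0.319), 'to bowl', array([-0.0447, -0.0199]))
```

Request:
{"method": "drive_tool", "body": {"dr": [[0,0,0],[0,0,0],[0,0,0],[0,0,0],[0,0,0],[0,0,0]], "xyz": [[-0.004,0,0],[-0.005,0,0],[-0.005,0,0],[-0.003,0,0],[-0.001,0,0],[0,0,0]], "jaw": [0,0,0,0,0,0]}}

```text
time_s: 4.25
tcp_pos: [0.6399, 0.0764, 0.2927]
tcp_rot: [0.573, -3.088, 0.0]
force: [-2.3, -4.7, -0.7]
grip_width: 0.0001
grip_force: 1.8
```

```bash
python3 lens.py b; python3 - <<'E'
import cv2,numpy as np
a=cv2.imread('pics/top_b.png')[80:220,220:420];b=cv2.imread('pics/scene_b.png')[180:320,200:400]
cv2.imwrite('pics/c3.png',cv2.resize(np.hstack([a,b]),None,fx=2,fy=2,interpolation=2))
E
```

```text
4.25 [0.63988162 0.0763955  0.29271777] [-2.30083646 -4.72243332 -0.68485565]
top
scene
 (1931.0, array([251.6, 223.6]), array([ 0.7236, -0.0491]), 'ang', np.float64(0.45), 'to bowl', array([-0.0104, -0.0066]))
```

View pics/c3.png

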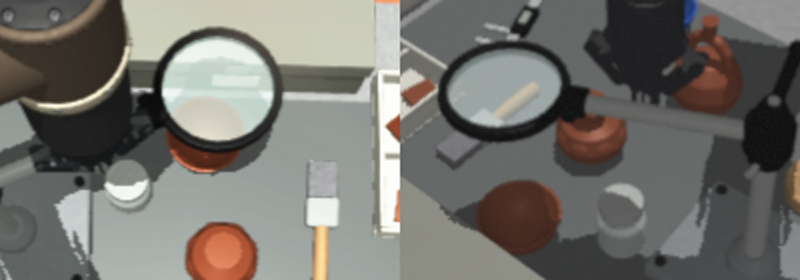

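In the top crop the lens centre is at ≈(328.5,125) and the bowl, half visible below it, at ≈(322,147). That leaves about 14 mm of lens travel, a 7 mm push.

Request:
{"method": "drive_tool", "body": {"dr": [[0,0,0],[0,0,0],[0,0,0],[0,0,0],[0,0,0]], "xyz": [[-0.003,0,0],[-0.003,0,0],[-0.001,0,0],[0,0,0],[0,0,0]], "jaw": [0,0,0,0,0]}}

```text
time_s: 4.97
tcp_pos: [0.6465, 0.0793, 0.2928]
tcp_rot: [0.573, -3.089, -0.0]
force: [-2.3, -2.9, -1.7]
grip_width: -0.0001
grip_force: 1.6
```

```bash
python3 lens.py c; python3 - <<'E'
from h import *
im=cv2.imread('pics/top_c.png');a=im[80:220,220:420];b=cv2.imread('pics/scene_c.png')[180:320,200:400]
cv2.imwrite('pics/c4.png',cv2.resize(np.hstack([a,b]),None,fx=2,fy=2,interpolation=2))
print('b',plane('top',(328.5,125),.246),'bowl',plane('top',(322,147),.046),plane('scene',(260,288),.046))
E
```

```text
4.975 [0.64654986 0.07925014 0.29281867] [-2.29543002 -2.85359759 -1.69583672]
top
scene
 (1990.0, array([249.2, 229. ]), array([ 0.7379, -0.042 ]), 'ang', np.float64(0.506), 'to bowl', array([0.0039, 0.0005]))
b [ 0.71695523 -0.04797923  0.246     ] bowl [ 0.73111713 -0.03973267  0.046     ] [ 0.73617637 -0.03791101  0.046     ]
```

View pics/c4.png

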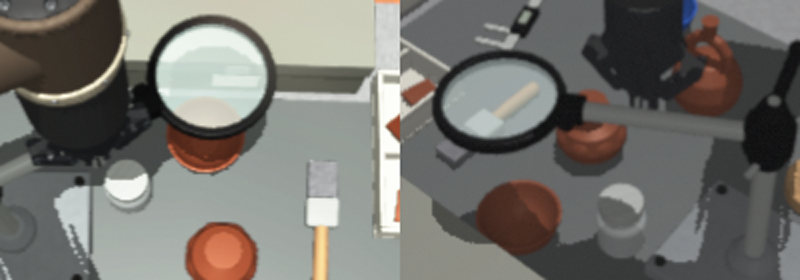

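The lens and bowl now coincide to about 5 mm in both views: the lens is at top (325.5,119) and scene (249,229). Next I back off, rise and move to the lever's -y side.

Request:
{"method": "drive_tool", "body": {"dr": [[0,0,0],[0,0,0],[0,0,0],[0,0,0],[0,0,0],[0,0,0],[0,0,0],[0,0,0],[0,0,0],[0,0,0]], "xyz": [[0.006,0,0],[0.012,0,0],[0.012,0,0],[0,0,-0.017],[0,0,-0.025],[0,0,-0.012],[0.012,0.025,0],[0.012,0.03,0],[0.01,0.018,0],[0,0,0]], "jaw": [0,0,0,0,0,0,0,0,0,0]}}

```text
time_s: 6.32
tcp_pos: [0.56, 0.1251, 0.3476]
tcp_rot: [-0.576, 3.087, 0.001]
force: [0.8, -0.6, -0.4]
grip_width: -0.0001
grip_force: 0.0
```

```bash
python3 lens.py d; python3 - <<'E'
from h import *
print(tooldelta([.549,.160,.345]))
a=cv2.imread('pics/scene_d.png')[180:330,230:430]
cv2.imwrite('pics/c5.png',cv2.resize(a,None,fx=4,fy=4,interpolation=2))
E
```

```text
6.325 [0.56000136 0.12514429 0.34757278] [ 0.77217135 -0.61469551 -0.38190798]
top
scene
 (1990.0, array([249.3, 229. ]), array([ 0.7378, -0.042 ]), 'ang', np.float64(0.506), 'to bowl', array([0.0038, 0.0005]))
[-0.00172231  0.03743787  0.00219613]
```

View pics/c5.png

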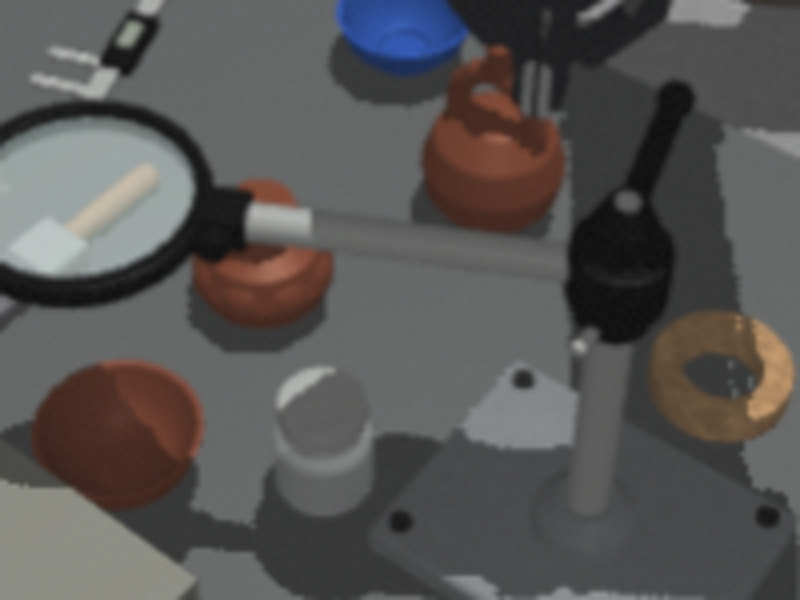

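The fingers stand on the free -y side of the lever, and the arm has stayed put. Now I push the lever.

Request:
{"method": "drive_tool", "body": {"dr": [[0,0,0],[0,0,0],[0,0,0],[0,0,0],[0,0,0],[0,0,0],[0,0,0],[0,0,0],[0,0,0]], "xyz": [[0,0.01,0.004],[-0.002,0.015,0],[0,0.012,0],[0,0.01,0],[0,0.01,0],[-0.001,0.01,0],[-0.003,0.011,0],[-0.003,0.011,0],[0,0,0]], "jaw": [0,0,0,0,0,0,0,0,0]}}

```text
time_s: 7.55
tcp_pos: [0.537, 0.2117, 0.3427]
tcp_rot: [0.574, -3.088, -0.001]
force: [-0.0, 0.3, -0.2]
grip_width: 0.0003
grip_force: 0.0
```

```bash
python3 - <<'E'
from h import *
s=arm.read_state();print(s['tcp_pos'],s['force'],tooldelta([.543,.232,.345]),tooldelta([.556,.25,.345]))
a=snap('scene','s_e.png')[160:310,300:500]
cv2.imwrite('pics/c6.png',cv2.resize(a[:,:,::-1],None,fx=4,fy=4,interpolation=2))
E
```

```text
[0.53701433 0.21171043 0.34269547] [-0.00262956  0.29309447 -0.23244093] [-0.01287819  0.01678297 -0.0023    ] [-0.03147942  0.02890709 -0.00229877]
```

View pics/c6.png

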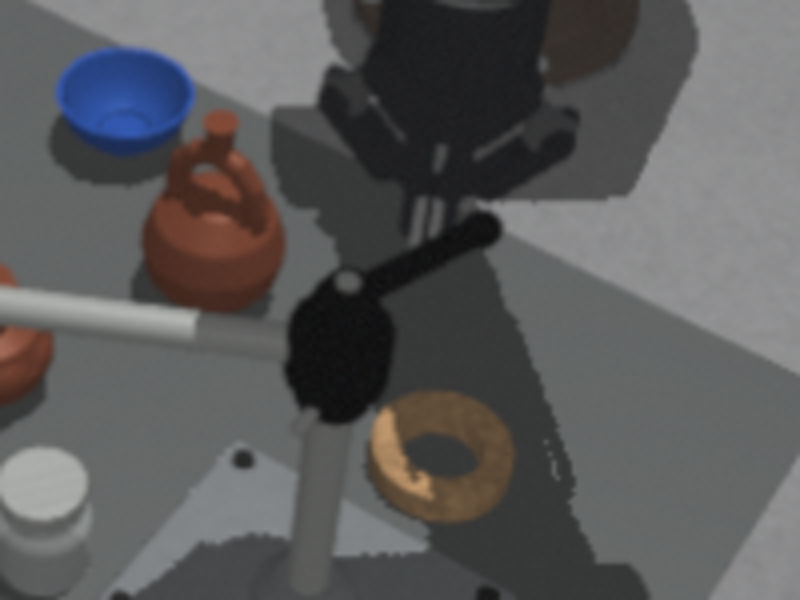

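The lever is turning: its ball is now at scene ≈(421,217) and the fingers are behind the bar. I carry on round to the stop.

Request:
{"method": "drive_tool", "body": {"dr": [[0,0,0],[0,0,0],[0,0,0],[0,0,0],[0,0,0],[0,0,0]], "xyz": [[-0.005,0.008,0],[-0.008,0.009,0],[-0.007,0.006,0],[-0.007,0.004,0],[-0.004,0.002,0],[0,0,0]], "jaw": [0,0,0,0,0,0]}}

```text
time_s: 8.35
tcp_pos: [0.556, 0.2493, 0.3427]
tcp_rot: [-0.573, 3.089, 0.0]
force: [-0.1, -0.2, -0.5]
grip_width: -0.0002
grip_force: 0.0
```

```bash
cat > lev.py <<'E'
import sys
from h import *
s=arm.read_state();print(s['time_s'],s['tcp_pos'],s['force'])
im=snap('scene','s_%s.png'%sys.argv[1])
c=np.array([.601,.205])
for v in(.8,1.0,1.2,1.3,1.4):
    t=np.pi+.26-v; print(v,proj('scene',[*(c+.08*np.array([np.cos(t),np.sin(t)])),.29]).round(1))
a=im[160:310,300:500]
cv2.imwrite('pics/c_%s.png'%sys.argv[1],cv2.resize(a[:,:,::-1],None,fx=4,fy=4,interpolation=2))
E
python3 lev.py f
```

```text
8.35 [0.55599692 0.24929011 0.34267378] [-0.07655658 -0.16736059 -0.47127498]
0.8 [424.3 219. ]
1.0 [427.7 224.6]
1.2 [429.6 230.5]
1.3 [430.  233.5]
1.4 [429.9 236.5]
```

View pics/c_f.png

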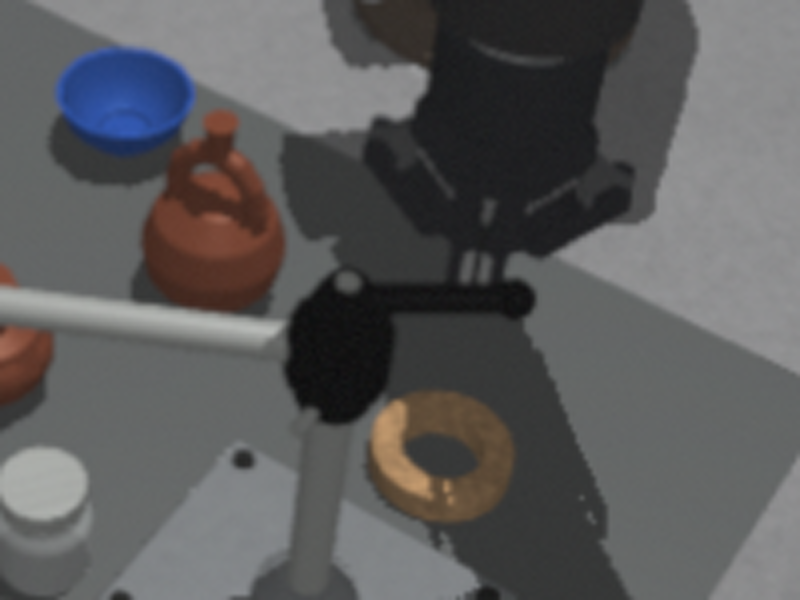

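Ball at scene ≈(428.8,234.5), which is about 1.3 rad. I add a few careful millimetres towards the stop.

Request:
{"method": "drive_tool", "body": {"dr": [[0,0,0],[0,0,0],[0,0,0]], "xyz": [[-0.002,0,0],[-0.001,0,0],[0,0,0]], "jaw": [0,0,0]}}

```text
time_s: 8.78
tcp_pos: [0.5584, 0.25, 0.3429]
tcp_rot: [0.573, -3.089, -0.0]
force: [-2.6, 0.5, -0.4]
grip_width: 0.0
grip_force: 0.7
```

Request:
{"method": "drive_tool", "body": {"dr": [[0,0,0],[0,0,0]], "xyz": [[-0.0015,0,0],[0,0,0]], "jaw": [0,0]}}

```text
time_s: 9.02
tcp_pos: [0.56, 0.2505, 0.3429]
tcp_rot: [-0.573, 3.089, 0.0]
force: [-1.5, 0.7, 0.5]
grip_width: 0.0001
grip_force: 0.7
```

Request:
{"method": "drive_tool", "body": {"dr": [[0,0,0],[0,0,0]], "xyz": [[-0.0015,0,0],[0,0,0]], "jaw": [0,0]}}

```text
time_s: 9.28
tcp_pos: [0.561, 0.2509, 0.3429]
tcp_rot: [0.573, -3.088, 0.0]
force: [-4.8, -0.4, 1.9]
grip_width: -0.0
grip_force: 2.1
```

Request:
{"method": "drive_tool", "body": {"dr": [[0,0,0],[0,0,0]], "xyz": [[-0.001,0,0],[0,0,0]], "jaw": [0,0]}}

```text
time_s: 9.52
tcp_pos: [0.5613, 0.2511, 0.3428]
tcp_rot: [0.573, -3.087, 0.001]
force: [-8.1, -0.3, 4.5]
grip_width: -0.0001
grip_force: 3.7
```

The tool advanced only 0.3 mm for a commanded 1 mm and the force rose, so the lever is at its stop. Back off, rise and check.

Request:
{"method": "drive_tool", "body": {"dr": [[0,0,0],[0,0,0],[0,0,0],[0,0,0],[0,0,0],[0,0,0],[0,0,0]], "xyz": [[0.005,0,0],[0.012,0,0],[0.015,0,0],[0,0,-0.03],[0,0,-0.03],[0,0,-0.02],[0,0,0]], "jaw": [0,0,0,0,0,0,0]}}

```text
time_s: 10.4
tcp_pos: [0.5321, 0.2398, 0.425]
tcp_rot: [-0.573, 3.085, 0.003]
force: [-0.4, -0.6, -0.6]
grip_width: 0.0002
grip_force: 0.0
```

```bash
python3 lens.py g; python3 lev.py g; python3 - <<'E'
from h import *
a=cv2.imread('pics/scene.png').astype(int);b=cv2.imread('pics/s_g.png')
cv2.imwrite('pics/c8.png',b[150:400,150:550])
E
```

```text
10.4 [0.53213508 0.2397837  0.42495623] [-0.36173441 -0.60453433 -0.64038299]
top
scene
 (1983.0, array([249.2, 229. ]), array([ 0.7378, -0.042 ]), 'ang', np.float64(0.506), 'to bowl', array([0.0038, 0.0005]))
10.5 [0.53170702 0.23964362 0.42256525] [ 0.04850245 -0.0498483  -0.1303543 ]
0.8 [424.3 219. ]
1.0 [427.7 224.6]
1.2 [429.6 230.5]
1.3 [430.  233.5]
1.4 [429.9 236.5]
```

View pics/s_g.png

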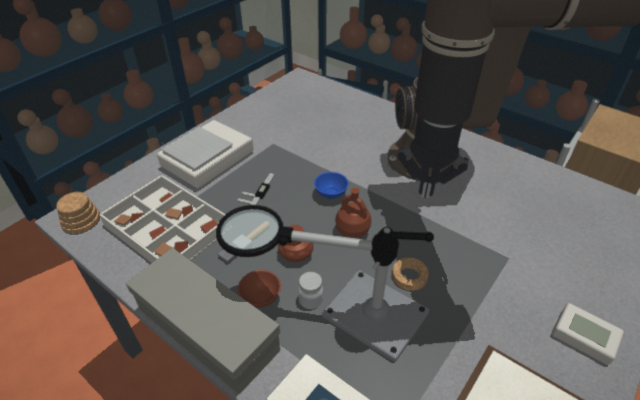

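The lever ball is at ≈(429,237), which is the stop. The lens has not moved, at (249,229), the pots stand where they were and the robot is clear. Handing in.

```bash
python3 -c "
from rig import arm
print(arm.finish_job())"
```

```text
the job is handed in; nothing more can be done
None
```

The job is handed in (no verdict came back): in the last pictures the lens stood within about 5 mm of the bowl's centre, the clamping lever was at its stop, and the pots and bench things looked undisturbed.

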